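# Load the sample boxes into the carrier in reverse order

### The arm

A 6-joint arm with a two-finger parallel gripper is mounted at the origin on the work surface. World frame = base frame: x ahead of the robot, y to its left, z up, the work surface at z = 0. Lengths are in m, angles in rad, forces in N, time in s.
With the tool pointing down it reaches from about 0.35 to 0.975 m from the base axis. Payload 4.9 kg.
Tool frame: the origin (TCP) lies at the very end of the fingers, on their centre line; the grasp point (between the pads) lies manip.grip_point_offset behind it (manip.grip_point_offset is the distance from the TCP to the grasp point, in m); z points along the fingers, y is the line along which they close (so a half turn about z gives the same grasp; the last joint's range is limited). The gripper opens to 85 mm and grips with 20 to 120 N. Pads are 22 mm wide; open, the fingers measure 114 mm over their backs; the gripper's body (76 mm by 85 mm) begins 54 mm behind the grasp point. The pads swing forward as they close: fully open they stand 13 mm farther back than shut.
Start: joints at [1.205, 0.053, 1.613, -0, 1.476, -0.119], TCP at [0.153, 0.606, 0.231] pointing down, gripper open.
Joint ranges: [-3.01, 3.01], [-1.01, 2.22], [0.06, 2.58], [-1.02, 4.17], [0.09, 2.62], [-3.14, 3.14]. Speed limits (rad/s): [2.57, 2.57, 3.14, 3.14, 3.14, 3.14].

### API

Orientations are given as a unit quaternion [w, x, y, z].
In Python, from plant import manip gives the robot as it stands.
- The arm moves only by the shell command python3 -m crank 'ROWS' [OPENING]. ROWS is JSON, a list of rows, each an object of numbers: "x", "y", "z": the shift along the tool's x, y, z in cm; "turn": the turn about the tool's z in rad. In form: [{"x": .., "y": .., "z": .., "turn": ..}, ...]. A call has 1 to 5 rows; each row shifts and turns the commanded pose from where the row before left it, along the tool's axes as they then stand; what a row does not reach is not made up. A row lasts 1/10 s, in which the tool goes at most 50 mm and 8.59 degrees, less where a joint would pass 70% of its speed; a pose out of reach is approached as far as the arm can. A call with a gripper value outside its range is refused whole. OPENING is the opening in per cent of the stroke, from 0 (shut) to 100 (fully open), set as the call begins (- or left out, the last holds). The fingers move at their own pace and stop on an object; the grip force is fixed at half the most. Time passes only in rows, so rows that do not move let the fingers close. It gives the time, the measured TCP pose, the force, the opening and the grip force at its end, in the units of the state.
- manip.state(): the state, without advancing time (a new reading comes with each control period).
- manip.grab_frame(name): name is "side" or "top" or "wrist"; returns (picture, depth): 400x640x3 uint8, red, green, blue; 400x640 float32, m along the optical axis (not along the pixel's ray), 0 where there is no reading.
- manip.camera_model(name): a dict with "mtx" (3x3 intrinsics, pixels), "world_to_cam" (4x4, takes a point from world to camera coordinates). Camera axes: x right, y down, z forward; pixel columns grow to the right and rows downward; lengths in m; the calibration is good to about 2 mm. A picture is of the moment at which its call begins: read the wrist's pose just before it. camera_model takes no time and is no camera call; for the wrist camera it gives the pose at the moment of the call.
- manip.job_done(): hands the job in; it is judged then, once.
The state is a dict: "time": time; "joint_pos": joint angles; "joint_vel": joint speeds; "joint_efforts": joint torques, N m; "tool_pos": TCP position; "tool_rot": TCP orientation; "contact_force": force on the tool from outside, world axes, zero at the start; "ft_torque": the same for the moment, N m; "gripper_width": opening from 0.0 (shut) to 1.0 (fully open); "grasp_force": force on a finger pad.
Only numpy, scipy, OpenCV 4.12 (cv2) and the standard library are available. Lean on these libraries where they do the work, as an engineer would, in place of code of your own. Each camera call takes 0.05 s, during which the arm holds its last target. There are 200 camera calls.

### The job

The four lidded sample boxes in the blue home rack have to go to the test bench, where the carrier is unloaded from its other side. Move them into the four bays of the grey carrier in reverse order: as the robot sees the two racks, the leftmost box of the home rack goes into the carrier's rightmost bay, the second from the left into the second from the right, and so on. Leave one box in each bay, standing upright and fully down on the bay's floor; never tip a box over.

Things in the scene. Friction and masses are not known exactly. Their poses are not given: they have to be found in the camera images.
- box_orange_mid (a point): centre, half-way up, of the loose sample box with the orange lid and orange parts inside: clear body 58 (x) x 42 (y) mm, lid 60 x 44 mm (top 12 mm), 70 mm high, about 160 g. z up. Starts upright in the nest of its colour, its x, y along the rack's within 3 degrees. Only 18 mm between neighbours along y: grip it across x, at or a little above half height.
- box_yellow_mid (a point): centre, half-way up, of the loose sample box with the yellow lid and yellow parts inside: clear body 58 (x) x 42 (y) mm, lid 60 x 44 mm (top 12 mm), 70 mm high, about 160 g. z up. Starts upright in the nest of its colour, its x, y along the rack's within 3 degrees. Only 18 mm between neighbours along y: grip it across x, at or a little above half height.
- box_white_mid (a point): centre, half-way up, of the loose sample box with the white lid and white parts inside: clear body 58 (x) x 42 (y) mm, lid 60 x 44 mm (top 12 mm), 70 mm high, about 160 g. z up. Starts upright in the nest of its colour, its x, y along the rack's within 3 degrees. Only 18 mm between neighbours along y: grip it across x, at or a little above half height.
- box_black_mid (a point): centre, half-way up, of the loose sample box with the black lid and black parts inside: clear body 58 (x) x 42 (y) mm, lid 60 x 44 mm (top 12 mm), 70 mm high, about 160 g. z up. Starts upright in the nest of its colour, its x, y along the rack's within 3 degrees. Only 18 mm between neighbours along y: grip it across x, at or a little above half height.
- nest_orange: orange nest fixed on the home rack, where the orange box starts; it stays there. 82 (x) x 60 (y) mm, floor 4 mm thick, walls 10 mm high above the floor round a 74 x 54 mm bay. Origin: centre of its underside, 10 mm above the bench; x, y along the rack's.
- nest_yellow: yellow nest fixed on the home rack, where the yellow box starts; it stays there. 82 (x) x 60 (y) mm, floor 4 mm thick, walls 10 mm high above the floor round a 74 x 54 mm bay. Origin: centre of its underside, 10 mm above the bench; x, y along the rack's.
- nest_white: white nest fixed on the home rack, where the white box starts; it stays there. 82 (x) x 60 (y) mm, floor 4 mm thick, walls 10 mm high above the floor round a 74 x 54 mm bay. Origin: centre of its underside, 10 mm above the bench; x, y along the rack's.
- nest_black: black nest fixed on the home rack, where the black box starts; it stays there. 82 (x) x 60 (y) mm, floor 4 mm thick, walls 10 mm high above the floor round a 74 x 54 mm bay. Origin: centre of its underside, 10 mm above the bench; x, y along the rack's.
- home_rack: blue home rack, fixed: base plate 100 (x) x 268 (y) x 10 mm with four nests in a row at y = +93, +31, -31, -93 mm, in any colour order. Origin: centre of its underside, on the bench; x points away from the robot, y to the robot's left, turned by up to 15 degrees. It stands left or right of the carrier.
- carrier: grey carrier, fixed, empty: 92 (x) x 262 (y) mm, a steel bar 52 mm high at each end. Four bays at x = 0, y = +93, +31, -31, -93 mm, each 74 (x) x 54 (y) mm, floor 14 mm above the origin, walls 10 mm above the floor; a seated box's centre is 49 mm above the origin. Origin: centre of its underside, on the bench; x points away from the robot, y to its left, turned by up to 15 degrees.
There are look-alikes about, which are no part of the job. Of the things shaped like the part that bears box_black_mid, the black one is meant.

How it is judged:
By the outcome, as a careful person would: the job done as asked, in the order asked, and still so for the second after the job is handed in, with the robot touching nothing.
It also fails if it takes over 102 s, if anything falls off the work surface, if the arm or the gripper's body presses on something with over 40 N, if the wrist force passes 120 N, or if a joint passes its speed limit or range.

## Working session

There is one attempt and no reset: what is moved stays moved. The work goes in short steps, Python scripts to look and compute and a shell command to move; the robot and the scene stay as the last step left them, time stands still between calls to the robot, and variables do not carry over. Pictures are saved under pics/ and viewed, at most 14 in all, crops included, and the job is handed in when it is done.

```bash
ls; mkdir -p pics
python3 - <<'E'
from plant import manip
import cv2,numpy as np
print(manip.state(), manip.grip_point_offset)
for n in("top","side"):
    im,d=manip.grab_frame(n); cv2.imwrite(f"pics/{n}0.png",im[:,:,::-1]); np.savez(f"{n}0.npz",im=im,d=d)
    c=manip.camera_model(n); print(n,np.round(c["mtx"],1).tolist(),np.round(c["world_to_cam"],3).tolist())
E
```

```text
pics
{'time': 0.0, 'joint_pos': array([ 1.20502676e+00,  5.33888851e-02,  1.61430175e+00, -3.66664250e-06,
        1.47600343e+00, -1.18998164e-01]), 'joint_vel': array([ 1.79141465e-03, -2.30037923e-03,  4.29049671e-06,  3.76024869e-04,
       -1.88527700e-04, -4.72289781e-04]), 'joint_efforts': array([-4.30780165e-04, -3.93665814e+01, -3.70183575e+01, -2.80497972e-05,
        6.93685783e-03, -1.04534612e-05]), 'tool_pos': array([0.1524449 , 0.6054761 , 0.23003854]), 'tool_rot': array([-2.50415879e-04,  1.23072626e-01,  9.92397110e-01, -1.02042886e-03]), 'contact_force': array([-0.22255937,  0.29289722, -0.2567335 ]), 'ft_torque': array([-0.01159276, -0.02179492, -0.01285931]), 'grasp_force': 0.0, 'gripper_width': 0.9993022998046206} 0.0187
top [[402.7, 0.0, 312.5], [0.0, 402.7, 198.5], [0.0, 0.0, 1.0]] [[0.013, -1.0, -0.003, -0.0], [-0.997, -0.013, -0.082, 0.528], [0.082, 0.004, -0.997, 0.916], [0.0, 0.0, 0.0, 1.0]]
side [[382.5, 0.0, 318.5], [0.0, 382.5, 192.2], [0.0, 0.0, 1.0]] [[0.968, -0.251, 0.011, -0.485], [-0.121, -0.503, -0.856, 0.142], [0.221, 0.827, -0.517, 0.823], [0.0, 0.0, 0.0, 1.0]]
```

View pics/top0.png

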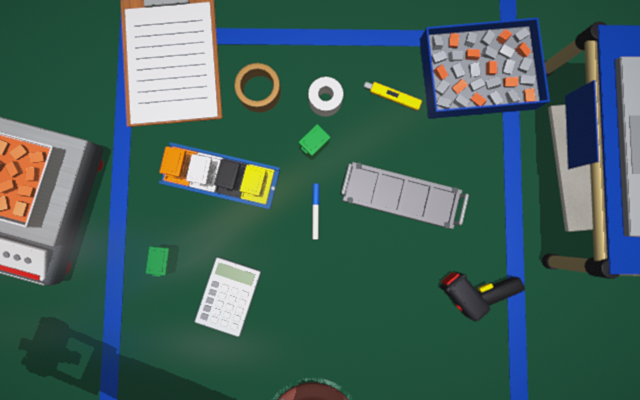

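View pics/side0.png

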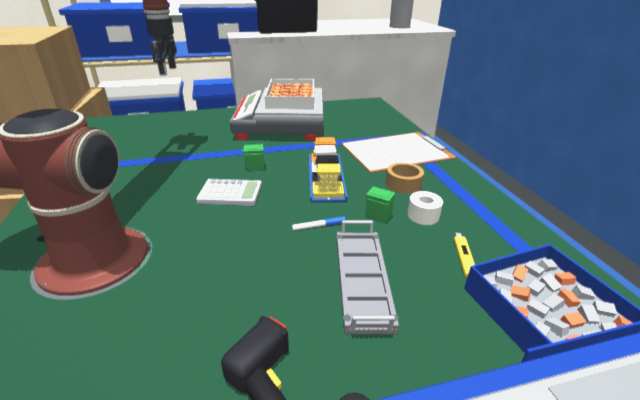

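Top view: the home rack is at about (220,175). From left to right it holds orange (174,163), white (201,170), black (229,177) and yellow (257,183). The grey carrier is at (405,195), to the right of the rack. The two green boxes at (314,140) and (157,261) are look-alikes.

Side view: the same layout, and the carrier is empty.

```bash
cat > h.py <<'E'
import numpy as np,cv2
from plant import manip
def pts(d,c):
    K=c["mtx"];W=np.linalg.inv(c["world_to_cam"]);v,u=np.indices(d.shape)
    P=np.stack([(u-K[0][2])/K[0][0]*d,(v-K[1][2])/K[1][1]*d,d,np.ones_like(d)],-1)
    return (P@W.T)[...,:3]
def ray(uv,z,c):
    K=np.array(c["mtx"]);W=np.linalg.inv(c["world_to_cam"]);r=W[:3,:3]@np.linalg.inv(K)@np.array([*uv,1.]);o=W[:3,3]
    return o+r*(z-o[2])/r[2]
def comp(m,seed=None):
    n,l,s,ce=cv2.connectedComponentsWithStats(m.astype(np.uint8)); i=1+np.argmax(s[1:,4]); return l==i
def rect(P): # metric rectangle x,y
    (c,s,a)=cv2.minAreaRect((P[:,:2]*1000).astype(np.float32)); 
    if s[0]>s[1]: a-=90   # a: direction of short side
    a=(a+90)%180-90
    return np.round(c,1),np.round(sorted(s),1),round(a,1)
E
python3 - <<'E'
from h import *
f=np.load("top0.npz");im,d=f["im"],f["d"];c=manip.camera_model("top");P=pts(d,c);hsv=cv2.cvtColor(im,cv2.COLOR_RGB2HSV)
H,S,V=[hsv[...,i].astype(int) for i in range(3)];z=P[...,2]
print("cam",np.linalg.inv(c["world_to_cam"])[:3,3],"table z",np.median(z[180:240,290:305]))
roi=np.zeros(z.shape,bool);roi[140:212,155:285]=1
hi=roi&(z>.075)&(z<.095)
print("lid z",np.median(z[hi]),hi.sum())
M={"orange":(H>5)&(H<18)&(S>150),"white":(S<50)&(V>140),"black":(V<75)&(S<90),"yellow":(H>=20)&(H<35)&(S>120)}
for k,m in M.items():
    q=comp(hi&m);v,u=np.nonzero(q);print(k,q.sum(),(u.mean().round(1),v.mean().round(1)),rect(P[q]),"z",np.median(z[q]).round(4))
roi[:]=0;roi[155:232,335:475]=1
q=comp(roi&(z>.0185)&(z<.029));print("walls",q.sum(),rect(P[q]))
q=roi&(z>.0085)&(z<.06);print("all",q.sum(),rect(P[comp(q)]))
for s in(slice(335,365),slice(445,475)):
    m=np.zeros_like(roi);m[:,s]=1;q=comp(roi&m&(z>.044)&(z<.06));print("bar",q.sum(),P[q].mean(0).round(4),rect(P[q]))
roi[:]=0;roi[138:212,150:285]=1
q=comp(roi&(H>100)&(H<125)&(S>130)&(abs(z-.01)<.006));print("rack",q.sum(),rect(P[q]))
E
```

```text
cam [0.45068619 0.0030984  0.95618959] table z -0.0009042647349541411
lid z 0.08299778010889508 2266
orange 94 (np.float64(176.5), np.float64(167.1)) (array([589.3, 306.2]), array([38.5, 70.6]), 38.8) z 0.0807
white 550 (np.float64(198.3), np.float64(169.1)) (array([583.6, 258.1]), array([44.2, 62.3]), 79.7) z 0.083
black 343 (np.float64(226.1), np.float64(172.6)) (array([572.8, 194.3]), array([41.5, 62.4]), 77.2) z 0.0833
yellow 567 (np.float64(252.7), np.float64(180.2)) (array([560.7, 138.4]), array([44.2, 63.4]), 76.6) z 0.0831
walls 1570 (array([ 539. , -202.1]), array([ 95.1, 263.4]), -13.9)
all 4734 (array([ 539.1, -201.5]), array([ 95.1, 280. ]), -13.9)
bar 108 [ 0.5722 -0.0695  0.0505] (array([571.2, -69.4]), array([ 7.8, 69.9]), 76.4)
bar 123 [ 0.5056 -0.3322  0.0504] (array([ 506.4, -332.8]), array([ 9.4, 70.6]), 75.8)
rack 73 (array([578.5,  96. ]), array([10.2, 40. ]), 77.1)
```

Run:
```python
import cv2
a=cv2.imread("pics/top0.png")[135:235,150:480];cv2.imwrite("pics/crop0.png",cv2.resize(a,None,fx=2.4,fy=2.4,interpolation=cv2.INTER_CUBIC))
```

```text
(no output)
```

View pics/crop0.png

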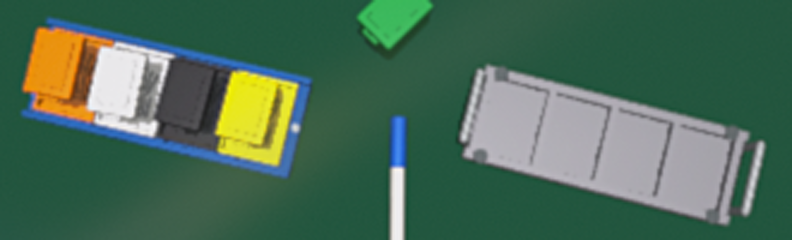

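Zoomed crop: from the left, the lids are orange (55,60), white (120,80), black (190,95) and yellow (248,105), all inside the blue rack. The black one standing in the black nest is the one meant, since the other boxed look-alikes are green. The carrier's four bays are empty. The sizes and heights agree with those given, apart from the orange mask, so I'll redo that one and compute the grasp poses.

Run:
```python
from h import *
f=np.load("top0.npz");im,d=f["im"],f["d"];c=manip.camera_model("top");P=pts(d,c);z=P[...,2]
hsv=cv2.cvtColor(im,cv2.COLOR_RGB2HSV);print(hsv[158,170],P[158,170])
m=np.zeros(z.shape,bool);m[140:185,155:190]=1
q=comp(m&(hsv[...,0]<20)&(hsv[...,1]>120)&(z>.078)&(z<.095));v,u=np.nonzero(q);print(q.sum(),u.mean(),v.mean(),rect(P[q]))
B={"orange":rect(P[q])[0],"white":[583.6,258.1],"black":[572.8,194.3],"yellow":[560.7,138.4]}
A=np.array(list(B.values()));s=np.array([93,31,-31,-93.]);k=np.polyfit(s,A,1);print("rack y axis",k[0],np.degrees(np.arctan2(-k[0][0],k[0][1])),"fit",np.outer(s,k[0])+k[1])
e=np.radians(-14.0);print("bays",[(np.array([539,-201.5])+t*np.array([-np.sin(e),np.cos(e)])).round(1).tolist() for t in s])
from scipy.spatial.transform import Rotation as R
print(R.from_quat(np.roll(manip.state()["tool_rot"],-1)).as_matrix().round(3))
```

```text
[ 18 238 235] [0.60837485 0.3212853  0.08094851]
544 172.25183823529412 161.15441176470588 (array([601.6, 316.4]), array([45.7, 59.5]), 78.3)
rack y axis [0.21532258 0.96419355] -12.58866834382558 fit [[599.7  316.47]
 [586.35 256.69]
 [573.   196.91]
 [559.65 137.13]]
bays [[561.5, -111.3], [546.5, -171.4], [531.5, -231.6], [516.5, -291.7]]
[[-0.97   0.244 -0.001]
 [ 0.244  0.97  -0.002]
 [ 0.    -0.002 -1.   ]]
```

```bash
cat > go.py <<'E'
import sys
from h import *
from scipy.spatial.transform import Rotation as R
T={"orange":(.6005,.3165,-12.0),"white":(.5850,.2575,-11.5),"black":(.5730,.1960,-12.8),"yellow":(.5600,.1380,-13.2),
"b1":(.5615,-.1113,-14),"b2":(.5465,-.1714,-14),"b3":(.5315,-.2316,-14),"b4":(.5165,-.2917,-14)}
s=manip.state();M=R.from_quat(np.roll(s["tool_rot"],-1)).as_matrix();p=s["tool_pos"]
for n in sys.argv[1:]:
    x,y,a=T[n];a=np.radians(a);cur=np.arctan2(M[1,1],M[0,1]);t=cur-a  # turn about tool z (down)
    yy=np.array([np.cos(a),np.sin(a)]);xx=np.array([-yy[1],yy[0]]);d=np.array([x,y])-p[:2]
    print(n,"turn",t.round(3),"| now x,y cm",(M[:2,:2].T@d*100).round(2),"| after turn",(np.array([xx@d,yy@d])*100).round(2),"z",p[2].round(4),"t",round(s["time"],1),"w",s["gripper_width"].round(3),"F",s["contact_force"].round(1),"gf",round(float(s["grasp_force"]),1),"q",s["joint_pos"].round(2))
E
python3 -m crank '[{"turn":0.145},{"turn":0.145},{"turn":0.145},{"turn":0.145},{"turn":0.145}]' 100
python3 -m crank '[{"turn":0.145},{"turn":0.145},{"turn":0.145},{"turn":0.145},{"turn":0.145}]'
python3 go.py orange
```

```text
schema error: expected keys x, y, z, turn
schema error: expected keys x, y, z, turn
Traceback (most recent call last):
  File "go.py", line 10, in <module>
    print(n,"turn",t.round(3),"| now x,y cm",(M[:2,:2].T@d*100).round(2),"| after turn",(np.array([xx@d,yy@d])*100).round(2),"z",p[2].round(4),"t",round(s["time"],1),"w",s["gripper_width"].round(3),"F",s["contact_force"].round(1),"gf",round(float(s["grasp_force"]),1),"q",s["joint_pos"].round(2))
                                                                                                                                                                          ^^^^^^^^^^^^^^^^^^^^^^^^
AttributeError: 'float' object has no attribute 'round'
```

```bash
sed -i 's/s\["gripper_width"\].round(3)/round(float(s["gripper_width"]),3)/' go.py
python3 -m crank '[{"x":0,"y":0,"z":0,"turn":0.145},{"x":0,"y":0,"z":0,"turn":0.145},{"x":0,"y":0,"z":0,"turn":0.145},{"x":0,"y":0,"z":0,"turn":0.145},{"x":0,"y":0,"z":0,"turn":0.145}]' 100
python3 -m crank '[{"x":0,"y":0,"z":0,"turn":0.145},{"x":0,"y":0,"z":0,"turn":0.145},{"x":0,"y":0,"z":0,"turn":0.145},{"x":0,"y":0,"z":0,"turn":0.145},{"x":0,"y":0,"z":0,"turn":0.145}]' 100
python3 go.py orange
```

```text
time: 0.6
tool_pos: [0.1525, 0.6057, 0.2305]
tool_rot: [0.0, 0.47, 0.883, -0.001]
contact_force: [0.2, 0.6, 0.1]
gripper_width: 1.001
grasp_force: 0.0
time: 1.1
tool_pos: [0.1526, 0.6057, 0.2305]
tool_rot: [0.0, 0.752, 0.659, -0.001]
contact_force: [-0.7, -0.1, -0.2]
gripper_width: 1.0
grasp_force: 0.0
orange turn 0.077 | now x,y cm [-22.77  48.21] | after turn [-18.97  49.83] z 0.2305 t 1.1 w 1.0 F [-0.7 -0.1 -0.2] gf 0.0 q [ 1.2   0.05  1.61 -0.    1.48  1.34]
```

```bash
python3 -m crank '[{"x":0,"y":0,"z":0,"turn":0.077},{"x":-1,"y":2.6,"z":0,"turn":0},{"x":-1.5,"y":4,"z":0,"turn":0},{"x":-1.5,"y":4,"z":0,"turn":0},{"x":-1.5,"y":4,"z":0,"turn":0}]' >/dev/null
python3 -m crank '[{"x":-1.5,"y":4,"z":0,"turn":0},{"x":-1.5,"y":4,"z":0,"turn":0},{"x":-1.5,"y":4,"z":0,"turn":0},{"x":-1.5,"y":4,"z":0,"turn":0},{"x":-1.5,"y":4,"z":0,"turn":0}]' >/dev/null
python3 -m crank '[{"x":-1.5,"y":4,"z":0,"turn":0},{"x":-1.5,"y":4,"z":0,"turn":0},{"x":-1.5,"y":4,"z":0,"turn":0},{"x":-1,"y":2.6,"z":0,"turn":0},{"x":0,"y":0,"z":0,"turn":0}]' >/dev/null
python3 go.py orange
python3 - <<'E'
from h import *
c=manip.camera_model("wrist");im,d=manip.grab_frame("wrist");cv2.imwrite("pics/w1.png",im[:,:,::-1]);np.savez("w1.npz",im=im,d=d,W=c["world_to_cam"],K=c["mtx"])
E
```

```text
orange turn 0.002 | now x,y cm [-0.61  0.22] | after turn [-0.61  0.22] z 0.2302 t 2.6 w 0.999 F [-0.5 -0.7  0.7] gf 0.0 q [ 0.39  0.18  1.47 -0.    1.49  0.59]
```

View pics/w1.png

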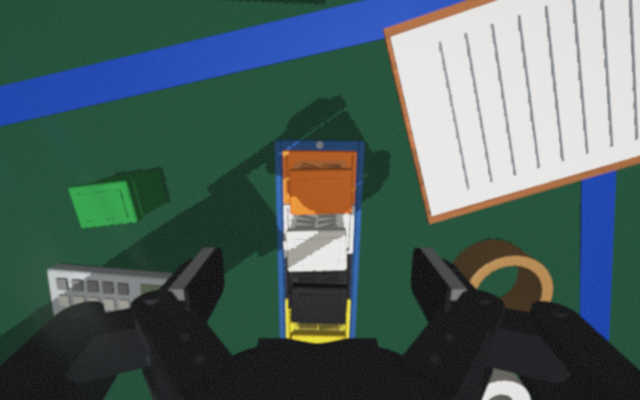

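The wrist view has the gripper over the rack and aligned with it. The orange lid is at (320,190), white at (317,250) and black at (318,303), all centred between the fingers in closing direction. I'll measure the lids from here as a second estimate.

Run:
```python
from h import *
f=np.load("w1.npz");P=pts(f["d"],{"mtx":f["K"],"world_to_cam":f["W"]});z=P[...,2];hsv=cv2.cvtColor(f["im"],cv2.COLOR_RGB2HSV).astype(int)
m=np.zeros(z.shape,bool);m[140:335,275:365]=1
hi=m&(z>.076)&(z<.095);print(np.median(z[hi]))
for n,q in {"orange":(hsv[...,0]<20)&(hsv[...,1]>120),"white":(hsv[...,1]<60)&(hsv[...,2]>90),"black":hsv[...,2]<70}.items():
    q=comp(hi&q);print(n,q.sum(),rect(P[q]))
```

```text
0.08423777749933886
orange 2866 (array([600.5, 317.3]), array([43.9, 63.3]), 80.1)
white 2564 (array([584. , 258.5]), array([44.5, 63.2]), 79.3)
black 2144 (array([573.7, 197.3]), array([43.9, 63. ]), 76.1)
```

```bash
python3 -m crank '[{"x":-0.6,"y":0.2,"z":3,"turn":-0.02},{"x":0,"y":0,"z":4,"turn":0},{"x":0,"y":0,"z":4,"turn":0},{"x":0,"y":0,"z":0,"turn":0},{"x":0,"y":0,"z":0,"turn":0}]' >/dev/null
python3 go.py orange
python3 -m crank '[{"x":0,"y":0,"z":3,"turn":0},{"x":0,"y":0,"z":3,"turn":0},{"x":0,"y":0,"z":2,"turn":0},{"x":0,"y":0,"z":1,"turn":0},{"x":0,"y":0,"z":0,"turn":0}]' >/dev/null
python3 go.py orange
python3 -m crank '[{"x":0,"y":0,"z":0,"turn":0},{"x":0,"y":0,"z":0,"turn":0},{"x":0,"y":0,"z":0,"turn":0},{"x":0,"y":0,"z":0,"turn":0},{"x":0,"y":0,"z":0,"turn":0}]' 50 >/dev/null
python3 go.py orange
```

```text
orange turn 0.028 | now x,y cm [-0.27  0.43] | after turn [-0.26  0.44] z 0.1209 t 3.1 w 0.999 F [ 1.  -0.1  0.9] gf 0.0 q [0.38 0.26 1.57 0.   1.31 0.56]
orange turn 0.027 | now x,y cm [-0.3   0.27] | after turn [-0.29  0.28] z 0.0323 t 3.6 w 1.0 F [-0.8  0.9  0.1] gf 0.0 q [0.38 0.36 1.61 0.   1.17 0.56]
orange turn 0.026 | now x,y cm [-0.36  0.11] | after turn [-0.36  0.12] z 0.0345 t 4.2 w 0.69 F [ 0.1 -0.5  6.3] gf 63.1 q [0.38 0.36 1.61 0.   1.17 0.56]
```

```bash
python3 -m crank '[{"x":0,"y":0,"z":-1,"turn":0},{"x":0,"y":0,"z":-2.5,"turn":0},{"x":0,"y":0,"z":-3,"turn":0},{"x":0,"y":0,"z":-3,"turn":0},{"x":0,"y":0,"z":-2,"turn":0}]' >/dev/null
python3 go.py orange b4
```

```text
orange turn 0.026 | now x,y cm [-0.27  0.24] | after turn [-0.26  0.25] z 0.1493 t 4.7 w 0.689 F [ 0.7  0.  -0.9] gf 64.5 q [ 0.38  0.23  1.55 -0.    1.35  0.56]
b4 turn 0.061 | now x,y cm [-61.6    3.05] | after turn [-61.3    6.82] z 0.1493 t 4.7 w 0.689 F [ 0.7  0.  -0.9] gf 64.5 q [ 0.38  0.23  1.55 -0.    1.35  0.56]
```

```bash
python3 -m crank '[{"x":0,"y":0,"z":0,"turn":0.06},{"x":-1.5,"y":0.2,"z":0,"turn":0},{"x":-3,"y":0.3,"z":0,"turn":0},{"x":-4,"y":0.5,"z":0,"turn":0},{"x":-4.5,"y":0.5,"z":0,"turn":0}]' >/dev/null
python3 -m crank '[{"x":-4.5,"y":0.5,"z":0,"turn":0},{"x":-4.5,"y":0.5,"z":0,"turn":0},{"x":-4.5,"y":0.5,"z":0,"turn":0},{"x":-4.5,"y":0.5,"z":0,"turn":0},{"x":-4.5,"y":0.5,"z":0,"turn":0}]' >/dev/null
python3 -m crank '[{"x":-4.5,"y":0.5,"z":0,"turn":0},{"x":-4.5,"y":0.5,"z":0,"turn":0},{"x":-4.5,"y":0.5,"z":0,"turn":0},{"x":-4,"y":0.5,"z":0,"turn":0},{"x":-3,"y":0.5,"z":0,"turn":0}]' >/dev/null
python3 -m crank '[{"x":-1,"y":0.3,"z":0,"turn":0},{"x":0,"y":0,"z":0,"turn":0},{"x":0,"y":0,"z":0,"turn":0}]' >/dev/null
python3 go.py b4
```

```text
b4 turn 0.002 | now x,y cm [-4.34  0.07] | after turn [-4.34  0.08] z 0.1456 t 6.5 w 0.686 F [ 0.8  0.6 -1.2] gf 64.5 q [-0.57  0.02  1.79  0.    1.33 -0.33]
```

```bash
python3 -m crank '[{"x":-2.5,"y":0.1,"z":0,"turn":0},{"x":-1.6,"y":0,"z":0,"turn":0},{"x":0,"y":0,"z":2,"turn":0},{"x":0,"y":0,"z":3,"turn":0},{"x":0,"y":0,"z":1,"turn":0}]' >/dev/null
python3 -m crank '[{"x":0,"y":0,"z":0,"turn":0},{"x":0,"y":0,"z":0,"turn":0}]' >/dev/null
python3 go.py b4
python3 - <<'E'
from h import *
for n in("wrist","top"):
    c=manip.camera_model(n);im,d=manip.grab_frame(n);cv2.imwrite(f"pics/{n}2.png",im[:,:,::-1]);np.savez(f"{n}2.npz",im=im,d=d,W=c["world_to_cam"],K=c["mtx"])
E
```

```text
b4 turn 0.002 | now x,y cm [-0.2  -0.16] | after turn [-0.2  -0.16] z 0.0871 t 7.2 w 0.687 F [-0.4 -0.7 -0.9] gf 64.6 q [-0.64  0.11  1.8   0.    1.23 -0.39]
```

View pics/wrist2.png

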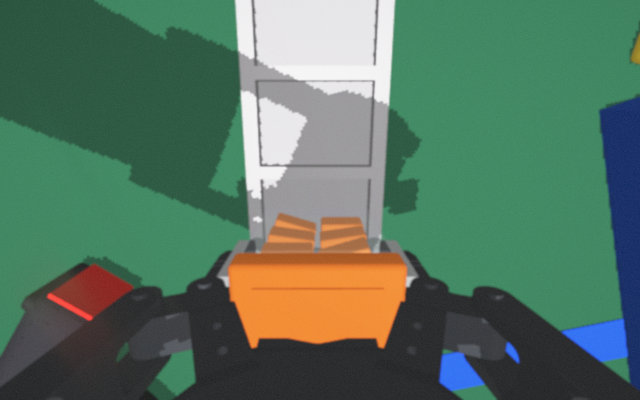

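The wrist view shows the orange box held and centred over the last bay. The divider between bays 3 and 4 is at rows 166–180, and the carrier edges are at columns 250 and 380. I'll check both numerically before lowering.

Run:
```python
from h import *
f=np.load("wrist2.npz");c={"mtx":f["K"],"world_to_cam":f["W"]}
e=np.radians(-14);yx=np.array([-np.sin(e),np.cos(e)]);xx=np.array([yx[1],-yx[0]]);o=np.array([.539,-.2015])
loc=lambda p:(np.array([xx@(p[:2]-o),yx@(p[:2]-o)])*1000).round(1)
for uv in[(250,165),(384,165),(315,166),(315,180),(315,67),(315,80),(256,120),(374,120)]: print(uv,loc(ray(uv,.024,c)))
P=pts(f["d"],c);hsv=cv2.cvtColor(f["im"],cv2.COLOR_RGB2HSV);q=(hsv[...,0]<20)&(hsv[...,1]>150);q[:240]=0;q[:, :225]=0;q[:,410:]=0
q=comp(q);zz=P[...,2];print("lid z",np.percentile(zz[q],[5,50,95]));t=q&(zz>np.percentile(zz[q],60)-.004)
l=np.array([loc(p) for p in P[t]]);print(np.percentile(l,[1,50,99],axis=0),loc(manip.state()["tool_pos"]))
```

```text
(250, 165) [-42.5 -56.9]
(384, 165) [ 45.9 -56.8]
(315, 166) [  0.3 -57.5]
(315, 180) [  0.3 -66.9]
(315, 67) [0.3 3.2]
(315, 80) [ 0.3 -4.2]
(256, 120) [-37.1 -28.2]
(374, 120) [ 37.8 -28. ]
lid z [0.13012396 0.13683187 0.13826383]
[[ -26.4 -100.2]
 [   1.5  -82.9]
 [  29.7  -71.6]] [  2.3 -91.4]
```

Position is within 1 mm. Lowering now.

```bash
python3 -m crank '[{"x":0,"y":0,"z":2,"turn":0},{"x":0,"y":0,"z":1.5,"turn":0},{"x":0,"y":0,"z":1,"turn":0},{"x":0,"y":0,"z":0.3,"turn":0},{"x":0,"y":0,"z":0,"turn":0}]' >/dev/null
python3 go.py b4
python3 -m crank '[{"x":0,"y":0,"z":0.2,"turn":0},{"x":0,"y":0,"z":0.2,"turn":0},{"x":0,"y":0,"z":0,"turn":0},{"x":0,"y":0,"z":0,"turn":0}]' >/dev/null
python3 go.py b4
```

```text
b4 turn 0.001 | now x,y cm [-0.19 -0.08] | after turn [-0.19 -0.08] z 0.0378 t 7.8 w 0.687 F [-0.5 -0.3 -1. ] gf 64.6 q [-0.64  0.17  1.82 -0.    1.14 -0.39]
b4 turn 0.001 | now x,y cm [-0.17 -0.13] | after turn [-0.17 -0.13] z 0.0346 t 8.2 w 0.686 F [ 0.3  1.  -1.5] gf 64.6 q [-0.64  0.18  1.83 -0.    1.14 -0.39]
```

```bash
python3 -m crank '[{"x":0,"y":0,"z":0.1,"turn":0},{"x":0,"y":0,"z":0.1,"turn":0},{"x":0,"y":0,"z":0,"turn":0}]' >/dev/null
python3 go.py b4
python3 -m crank '[{"x":0,"y":0,"z":0,"turn":0},{"x":0,"y":0,"z":0,"turn":0},{"x":0,"y":0,"z":0,"turn":0},{"x":0,"y":0,"z":0,"turn":0},{"x":0,"y":0,"z":0,"turn":0}]' 100 >/dev/null
python3 -m crank '[{"x":0,"y":0,"z":-2,"turn":0},{"x":0,"y":0,"z":-3,"turn":0},{"x":0,"y":0,"z":-4,"turn":0},{"x":0,"y":0,"z":-3,"turn":0},{"x":0,"y":0,"z":0,"turn":0}]' >/dev/null
python3 go.py b4 white
```

```text
b4 turn 0.002 | now x,y cm [-0.15 -0.14] | after turn [-0.15 -0.14] z 0.0345 t 8.4 w 0.686 F [-5.5  3.2  9.5] gf 64.2 q [-0.64  0.18  1.82 -0.    1.14 -0.39]
b4 turn 0.001 | now x,y cm [-0.04 -0.44] | after turn [-0.04 -0.44] z 0.1587 t 9.4 w 1.0 F [ 0.3 -0.4  1.4] gf 0.0 q [-0.64  0.04  1.75 -0.    1.34 -0.39]
white turn -0.042 | now x,y cm [54.91 -7.  ] | after turn [55.16 -4.68] z 0.1587 t 9.4 w 1.0 F [ 0.3 -0.4  1.4] gf 0.0 q [-0.64  0.04  1.75 -0.    1.34 -0.39]
```

```bash
python3 -m crank '[{"x":0,"y":0,"z":0,"turn":-0.045},{"x":1.5,"y":-0.3,"z":0,"turn":0},{"x":3,"y":-0.3,"z":0,"turn":0},{"x":4,"y":-0.3,"z":0,"turn":0},{"x":4.5,"y":-0.4,"z":0,"turn":0}]' >/dev/null
python3 -m crank '[{"x":4.5,"y":-0.4,"z":0,"turn":0},{"x":4.5,"y":-0.4,"z":0,"turn":0},{"x":4.5,"y":-0.4,"z":0,"turn":0},{"x":4.5,"y":-0.4,"z":0,"turn":0},{"x":4.5,"y":-0.4,"z":0,"turn":0}]' >/dev/null
python3 -m crank '[{"x":4.5,"y":-0.4,"z":0,"turn":0},{"x":4.5,"y":-0.4,"z":0,"turn":0},{"x":4.5,"y":-0.3,"z":0,"turn":0},{"x":4,"y":-0.2,"z":0,"turn":0},{"x":2,"y":-0.2,"z":0,"turn":0}]' >/dev/null
python3 -m crank '[{"x":0,"y":0,"z":0,"turn":0},{"x":0,"y":0,"z":0,"turn":0}]' >/dev/null
python3 go.py white
python3 - <<'E'
from h import *
n="top";c=manip.camera_model(n);im,d=manip.grab_frame(n)
cv2.imwrite("pics/top3.png",im[130:240,150:480,::-1].repeat(2,0).repeat(2,1))
P=pts(d,c);z=P[...,2];hsv=cv2.cvtColor(im,cv2.COLOR_RGB2HSV);q=(hsv[...,0]<20)&(hsv[...,1]>120)&(z>.07)&(z<.1);q[:,:400]=0;q[:,480:]=0
q=comp(q);print(q.sum(),np.median(z[q]),rect(P[q]))
E
```

```text
white turn 0.003 | now x,y cm [0.08 0.67] | after turn [0.08 0.67] z 0.1514 t 11.2 w 0.999 F [-0.2 -0.5 -0.8] gf 0.0 q [ 0.3   0.13  1.66 -0.    1.35  0.5 ]
603 0.08377895184604989 (array([ 516.7, -292.6]), array([45. , 63.3]), 76.2)
```

View pics/top3.png

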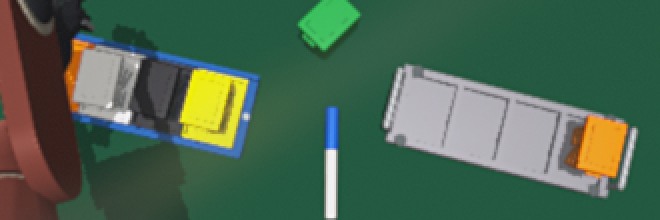

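The crop shows the orange box upright in the rightmost bay at (603,147). Its lid is at z = 84 mm, so it's seated. The gripper is over white. Next: pick white.

```bash
python3 -m crank '[{"x":0.1,"y":0.5,"z":1,"turn":0},{"x":0,"y":0,"z":3,"turn":0},{"x":0,"y":0,"z":4,"turn":0},{"x":0,"y":0,"z":3,"turn":0},{"x":0,"y":0,"z":1,"turn":0}]' >/dev/null
python3 -m crank '[{"x":0,"y":0,"z":0,"turn":0},{"x":0,"y":0,"z":0,"turn":0}]' >/dev/null
python3 go.py white
python3 -m crank '[{"x":0,"y":0,"z":0,"turn":0},{"x":0,"y":0,"z":0,"turn":0},{"x":0,"y":0,"z":0,"turn":0},{"x":0,"y":0,"z":0,"turn":0},{"x":0,"y":0,"z":0,"turn":0}]' 50 >/dev/null
python3 go.py white
```

```text
white turn 0.002 | now x,y cm [-0.08 -0.03] | after turn [-0.08 -0.03] z 0.0338 t 11.9 w 1.001 F [-0.3  0.5  0. ] gf 0.0 q [ 0.3   0.28  1.71 -0.    1.15  0.5 ]
white turn 0.003 | now x,y cm [-0.15 -0.05] | after turn [-0.15 -0.05] z 0.0349 t 12.4 w 0.69 F [-1.5 -1.   6.7] gf 63.2 q [ 0.3   0.28  1.71 -0.    1.15  0.5 ]
```

```bash
python3 -m crank '[{"x":0,"y":0,"z":-1,"turn":0},{"x":0,"y":0,"z":-2.5,"turn":0},{"x":0,"y":0,"z":-3,"turn":0},{"x":0,"y":0,"z":-3,"turn":0},{"x":0,"y":0,"z":-2,"turn":0}]' >/dev/null
python3 go.py b3
```

```text
b3 turn 0.046 | now x,y cm [-49.13   4.4 ] | after turn [-48.87   6.68] z 0.1505 t 12.9 w 0.69 F [ 1.  -0.  -0.9] gf 64.5 q [0.3  0.14 1.65 0.   1.34 0.5 ]
```

```bash
python3 -m crank '[{"x":0,"y":0,"z":0,"turn":0.045},{"x":-1.5,"y":0.4,"z":0,"turn":0},{"x":-3,"y":0.5,"z":0,"turn":0},{"x":-4,"y":0.5,"z":0,"turn":0},{"x":-4.5,"y":0.5,"z":0,"turn":0}]' >/dev/null
python3 -m crank '[{"x":-4.5,"y":0.5,"z":0,"turn":0},{"x":-4.5,"y":0.5,"z":0,"turn":0},{"x":-4.5,"y":0.5,"z":0,"turn":0},{"x":-4.5,"y":0.5,"z":0,"turn":0},{"x":-4.5,"y":0.5,"z":0,"turn":0}]' >/dev/null
python3 -m crank '[{"x":-4.5,"y":0.5,"z":0,"turn":0},{"x":-4.5,"y":0.5,"z":0,"turn":0},{"x":-3,"y":0.5,"z":0,"turn":0},{"x":-1.3,"y":0.4,"z":0,"turn":0},{"x":0,"y":0,"z":0,"turn":0}]' >/dev/null
python3 -m crank '[{"x":0,"y":0,"z":0,"turn":0},{"x":0,"y":0,"z":0,"turn":0}]' >/dev/null
python3 go.py b3
```

```text
b3 turn 0.003 | now x,y cm [-0.17  0.42] | after turn [-0.17  0.42] z 0.1469 t 14.6 w 0.685 F [-0.3  0.6 -1.7] gf 64.5 q [-0.54  0.    1.81  0.    1.33 -0.3 ]
```

```bash
python3 -m crank '[{"x":-0.1,"y":0.5,"z":0,"turn":0},{"x":0,"y":0,"z":2,"turn":0},{"x":0,"y":0,"z":3,"turn":0},{"x":0,"y":0,"z":1,"turn":0},{"x":0,"y":0,"z":0,"turn":0}]' >/dev/null
python3 -m crank '[{"x":0,"y":0,"z":0,"turn":0}]' >/dev/null
python3 go.py b3
python3 -m crank '[{"x":0,"y":0,"z":2,"turn":0},{"x":0,"y":0,"z":1.5,"turn":0},{"x":0,"y":0,"z":1,"turn":0},{"x":0,"y":0,"z":0.3,"turn":0},{"x":0,"y":0,"z":0,"turn":0}]' >/dev/null
python3 go.py b3
```

```text
b3 turn 0.002 | now x,y cm [ 0.05 -0.19] | after turn [ 0.05 -0.19] z 0.0881 t 15.2 w 0.688 F [-0.1  0.1 -0.7] gf 64.6 q [-0.54  0.08  1.83  0.    1.23 -0.3 ]
b3 turn 0.001 | now x,y cm [ 0.06 -0.11] | after turn [ 0.06 -0.11] z 0.0389 t 15.7 w 0.684 F [-0.6  0.3 -1.1] gf 64.6 q [-0.54  0.15  1.86  0.    1.14 -0.3 ]
```

```bash
python3 -m crank '[{"x":0,"y":0,"z":0.2,"turn":0},{"x":0,"y":0,"z":0.2,"turn":0},{"x":0,"y":0,"z":0.2,"turn":0},{"x":0,"y":0,"z":0,"turn":0}]' >/dev/null
python3 go.py b3
```

```text
b3 turn 0.001 | now x,y cm [ 0.1  -0.19] | after turn [ 0.1  -0.19] z 0.035 t 16.1 w 0.69 F [-3.3  1.   4.9] gf 64.5 q [-0.54  0.15  1.86 -0.    1.13 -0.3 ]
```

Contact at the right height, so I'll release, lift and head for black.

```bash
python3 -m crank '[{"x":0,"y":0,"z":0,"turn":0},{"x":0,"y":0,"z":0,"turn":0},{"x":0,"y":0,"z":0,"turn":0},{"x":0,"y":0,"z":0,"turn":0},{"x":0,"y":0,"z":0,"turn":0}]' 100 >/dev/null
python3 -m crank '[{"x":0,"y":0,"z":-2,"turn":0},{"x":0,"y":0,"z":-3,"turn":0},{"x":0,"y":0,"z":-4,"turn":0},{"x":0,"y":0,"z":-3,"turn":0},{"x":0,"y":0,"z":0,"turn":0}]' >/dev/null
python3 go.py b3 black
```

```text
b3 turn 0.001 | now x,y cm [ 0.17 -0.46] | after turn [ 0.17 -0.46] z 0.1596 t 17.1 w 1.003 F [ 0.8 -0.3 -0.7] gf 0.0 q [-0.54  0.    1.78 -0.    1.34 -0.3 ]
black turn -0.019 | now x,y cm [42.67 -6.72] | after turn [42.79 -5.89] z 0.1596 t 17.1 w 1.003 F [ 0.8 -0.3 -0.7] gf 0.0 q [-0.54  0.    1.78 -0.    1.34 -0.3 ]
```

```bash
python3 -m crank '[{"x":0,"y":0,"z":0,"turn":-0.02},{"x":1.5,"y":-0.3,"z":0,"turn":0},{"x":3,"y":-0.5,"z":0,"turn":0},{"x":4,"y":-0.5,"z":0,"turn":0},{"x":4.5,"y":-0.5,"z":0,"turn":0}]' >/dev/null
python3 -m crank '[{"x":4.5,"y":-0.5,"z":0,"turn":0},{"x":4.5,"y":-0.5,"z":0,"turn":0},{"x":4.5,"y":-0.5,"z":0,"turn":0},{"x":4.5,"y":-0.5,"z":0,"turn":0},{"x":4.5,"y":-0.5,"z":0,"turn":0}]' >/dev/null
python3 -m crank '[{"x":4.5,"y":-0.5,"z":0,"turn":0},{"x":2.5,"y":-0.5,"z":0,"turn":0},{"x":0.2,"y":0,"z":0,"turn":0},{"x":0,"y":0,"z":0,"turn":0},{"x":0,"y":0,"z":0,"turn":0}]' >/dev/null
python3 go.py black
python3 - <<'E'
from h import *
c=manip.camera_model("wrist");im,d=manip.grab_frame("wrist");P=pts(d,c);z=P[...,2];hsv=cv2.cvtColor(im,cv2.COLOR_RGB2HSV).astype(int)
cv2.imwrite("pics/w4.png",im[...,::-1])
m=(hsv[...,2]<70)&(abs(z-.084)<.006);m[:,:270]=0;m[:,370:]=0;m=comp(m);v,u=np.nonzero(m);print(m.sum(),u.mean(),v.mean(),rect(P[m]))
E
```

```text
black turn -0.0 | now x,y cm [ 0.08 -0.17] | after turn [ 0.08 -0.17] z 0.1521 t 18.6 w 0.999 F [-0.5 -0.2 -0.9] gf 0.0 q [ 0.2   0.07  1.73 -0.    1.34  0.43]
4962 316.99516324062876 207.10600564288595 (array([575. , 196.7]), array([43.7, 59.8]), 75.2)
```

View pics/w4.png

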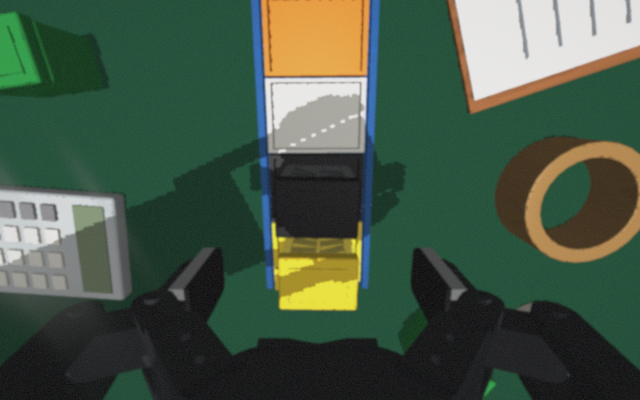

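The wrist view shows the black box at (317,207) in its black nest, lid at z ≈ 84 mm and centred. The orange and white nests are empty. Next: pick black.

```bash
python3 -m crank '[{"x":0.1,"y":-0.1,"z":1,"turn":0.01},{"x":0,"y":0,"z":3,"turn":0},{"x":0,"y":0,"z":4,"turn":0},{"x":0,"y":0,"z":3,"turn":0},{"x":0,"y":0,"z":1,"turn":0}]' >/dev/null
python3 -m crank '[{"x":0,"y":0,"z":0,"turn":0},{"x":0,"y":0,"z":0,"turn":0}]' >/dev/null
python3 go.py black
python3 -m crank '[{"x":0,"y":0,"z":0,"turn":0},{"x":0,"y":0,"z":0,"turn":0},{"x":0,"y":0,"z":0,"turn":0},{"x":0,"y":0,"z":0,"turn":0},{"x":0,"y":0,"z":0,"turn":0}]' 50 >/dev/null
python3 go.py black
python3 -m crank '[{"x":0,"y":0,"z":-1,"turn":0},{"x":0,"y":0,"z":-2.5,"turn":0},{"x":0,"y":0,"z":-3,"turn":0},{"x":0,"y":0,"z":-3,"turn":0},{"x":0,"y":0,"z":-2,"turn":0}]' >/dev/null
python3 go.py b2
```

```text
black turn -0.01 | now x,y cm [-0.12 -0.24] | after turn [-0.12 -0.25] z 0.0347 t 19.4 w 1.003 F [-0.7  0.5  0.2] gf 0.0 q [ 0.21  0.21  1.79 -0.    1.14  0.44]
black turn -0.009 | now x,y cm [-0.18 -0.27] | after turn [-0.18 -0.27] z 0.0358 t 19.9 w 0.691 F [-0.8 -1.   6.5] gf 63.4 q [ 0.21  0.21  1.79 -0.    1.14  0.44]
b2 turn 0.011 | now x,y cm [-36.51   5.7 ] | after turn [-36.44   6.12] z 0.1514 t 20.4 w 0.686 F [ 0.3  0.6 -1.1] gf 64.7 q [0.21 0.07 1.73 0.   1.34 0.44]
```

```bash
python3 -m crank '[{"x":0,"y":0,"z":0,"turn":0.01},{"x":-1.5,"y":0.5,"z":0,"turn":0},{"x":-3,"y":0.6,"z":0,"turn":0},{"x":-4,"y":0.7,"z":0,"turn":0},{"x":-4.5,"y":0.7,"z":0,"turn":0}]' >/dev/null
python3 -m crank '[{"x":-4.5,"y":0.7,"z":0,"turn":0},{"x":-4.5,"y":0.7,"z":0,"turn":0},{"x":-4.5,"y":0.7,"z":0,"turn":0},{"x":-4.5,"y":0.7,"z":0,"turn":0},{"x":-4,"y":0.6,"z":0,"turn":0}]' >/dev/null
python3 -m crank '[{"x":-1.3,"y":0.3,"z":0,"turn":0},{"x":0,"y":0,"z":0,"turn":0},{"x":0,"y":0,"z":0,"turn":0}]' >/dev/null
python3 go.py b2
```

```text
b2 turn 0.001 | now x,y cm [-0.16  0.03] | after turn [-0.16  0.03] z 0.1469 t 21.6 w 0.688 F [-0.2  0.  -1.4] gf 64.7 q [-0.43 -0.    1.81  0.    1.33 -0.19]
```

```bash
python3 -m crank '[{"x":0,"y":0.1,"z":0,"turn":0},{"x":0,"y":0,"z":2,"turn":0},{"x":0,"y":0,"z":3,"turn":0},{"x":0,"y":0,"z":1,"turn":0},{"x":0,"y":0,"z":0,"turn":0}]' >/dev/null
python3 -m crank '[{"x":0,"y":0,"z":0,"turn":0}]' >/dev/null
python3 go.py b2
python3 -m crank '[{"x":0,"y":0,"z":2,"turn":0},{"x":0,"y":0,"z":1.5,"turn":0},{"x":0,"y":0,"z":1,"turn":0},{"x":0,"y":0,"z":0.3,"turn":0},{"x":0,"y":0,"z":0,"turn":0}]' >/dev/null
python3 -m crank '[{"x":0,"y":0,"z":0.2,"turn":0},{"x":0,"y":0,"z":0.2,"turn":0},{"x":0,"y":0,"z":0,"turn":0}]' >/dev/null
python3 go.py b2
```

```text
b2 turn 0.002 | now x,y cm [-0.16 -0.21] | after turn [-0.17 -0.21] z 0.0891 t 22.2 w 0.693 F [-0.1 -0.6 -1.6] gf 64.8 q [-0.43  0.06  1.85  0.    1.23 -0.19]
b2 turn 0.001 | now x,y cm [-0.11 -0.17] | after turn [-0.11 -0.17] z 0.0365 t 23.1 w 0.687 F [-0.1 -0.1 -1.9] gf 64.8 q [-0.43  0.13  1.87  0.    1.13 -0.19]
```

```bash
python3 -m crank '[{"x":0,"y":0,"z":0.1,"turn":0},{"x":0,"y":0,"z":0.1,"turn":0},{"x":0,"y":0,"z":0,"turn":0}]' >/dev/null
python3 go.py b2
```

```text
b2 turn 0.001 | now x,y cm [-0.09 -0.2 ] | after turn [-0.09 -0.2 ] z 0.0358 t 23.4 w 0.69 F [-4.8  0.2  6.6] gf 64.8 q [-0.43  0.14  1.87 -0.    1.13 -0.19]
```

```bash
python3 -m crank '[{"x":0,"y":0,"z":0,"turn":0},{"x":0,"y":0,"z":0,"turn":0},{"x":0,"y":0,"z":0,"turn":0},{"x":0,"y":0,"z":0,"turn":0},{"x":0,"y":0,"z":0,"turn":0}]' 100 >/dev/null
python3 -m crank '[{"x":0,"y":0,"z":-2,"turn":0},{"x":0,"y":0,"z":-3,"turn":0},{"x":0,"y":0,"z":-4,"turn":0},{"x":0,"y":0,"z":-3,"turn":0},{"x":0,"y":0,"z":0,"turn":0}]' >/dev/null
python3 go.py b2 yellow
```

```text
b2 turn 0.001 | now x,y cm [-0.05 -0.51] | after turn [-0.05 -0.51] z 0.1606 t 24.4 w 1.0 F [0.3 0.4 0.6] gf 0.0 q [-0.43 -0.01  1.8  -0.    1.34 -0.19]
yellow turn -0.013 | now x,y cm [30.31 -6.64] | after turn [30.39 -6.26] z 0.1606 t 24.4 w 1.0 F [0.3 0.4 0.6] gf 0.0 q [-0.43 -0.01  1.8  -0.    1.34 -0.19]
```

```bash
python3 -m crank '[{"x":0,"y":0,"z":0,"turn":-0.013},{"x":1.5,"y":-0.5,"z":0,"turn":0},{"x":3,"y":-0.7,"z":0,"turn":0},{"x":4,"y":-0.7,"z":0,"turn":0},{"x":4.5,"y":-0.8,"z":0,"turn":0}]' >/dev/null
python3 -m crank '[{"x":4.5,"y":-0.8,"z":0,"turn":0},{"x":4.5,"y":-0.8,"z":0,"turn":0},{"x":4.5,"y":-0.8,"z":0,"turn":0},{"x":2.5,"y":-0.5,"z":0,"turn":0},{"x":1.3,"y":-0.3,"z":0,"turn":0}]' >/dev/null
python3 -m crank '[{"x":0,"y":0,"z":0,"turn":0},{"x":0,"y":0,"z":0,"turn":0}]' >/dev/null
python3 go.py yellow
```

```text
yellow turn 0.0 | now x,y cm [0.09 0.05] | after turn [0.09 0.05] z 0.1533 t 25.6 w 1.0 F [-0.7  0.  -0.4] gf 0.0 q [ 0.11 -0.    1.8  -0.    1.34  0.34]
```

```bash
python3 -m crank '[{"x":0,"y":0,"z":1,"turn":0},{"x":0,"y":0,"z":3,"turn":0},{"x":0,"y":0,"z":4,"turn":0},{"x":0,"y":0,"z":3,"turn":0},{"x":0,"y":0,"z":1,"turn":0}]' >/dev/null
python3 -m crank '[{"x":0,"y":0,"z":0,"turn":0},{"x":0,"y":0,"z":0,"turn":0}]' >/dev/null
python3 go.py yellow
python3 -m crank '[{"x":0,"y":0,"z":0,"turn":0},{"x":0,"y":0,"z":0,"turn":0},{"x":0,"y":0,"z":0,"turn":0},{"x":0,"y":0,"z":0,"turn":0},{"x":0,"y":0,"z":0,"turn":0}]' 50 >/dev/null
python3 go.py yellow
python3 -m crank '[{"x":0,"y":0,"z":-1,"turn":0},{"x":0,"y":0,"z":-2.5,"turn":0},{"x":0,"y":0,"z":-3,"turn":0},{"x":0,"y":0,"z":-3,"turn":0},{"x":0,"y":0,"z":-2,"turn":0}]' >/dev/null
python3 go.py b1
```

```text
yellow turn -0.0 | now x,y cm [ 0.04 -0.12] | after turn [ 0.04 -0.12] z 0.0356 t 26.2 w 1.002 F [-0.2 -0.1  0.3] gf 0.0 q [ 0.11  0.14  1.87 -0.    1.13  0.34]
yellow turn 0.001 | now x,y cm [-0.02 -0.17] | after turn [-0.03 -0.17] z 0.0366 t 26.8 w 0.691 F [ 0.1 -0.8  5.9] gf 63.4 q [ 0.11  0.14  1.87 -0.    1.13  0.34]
b1 turn 0.015 | now x,y cm [-24.24   5.79] | after turn [-24.16   6.14] z 0.1519 t 27.2 w 0.69 F [ 1.2 -0.1 -2. ] gf 64.9 q [ 0.11 -0.    1.8   0.    1.34  0.34]
```

```bash
python3 -m crank '[{"x":0,"y":0,"z":0,"turn":0.014},{"x":-1.5,"y":0.6,"z":0,"turn":0},{"x":-3,"y":0.9,"z":0,"turn":0},{"x":-4,"y":0.9,"z":0,"turn":0},{"x":-4.5,"y":0.9,"z":0,"turn":0}]' >/dev/null
python3 -m crank '[{"x":-4.5,"y":0.9,"z":0,"turn":0},{"x":-4,"y":0.9,"z":0,"turn":0},{"x":-2,"y":0.7,"z":0,"turn":0},{"x":-0.7,"y":0.3,"z":0,"turn":0},{"x":0,"y":0,"z":0,"turn":0}]' >/dev/null
python3 -m crank '[{"x":0,"y":0,"z":0,"turn":0},{"x":0,"y":0,"z":0,"turn":0}]' >/dev/null
python3 go.py b1
```

```text
b1 turn 0.002 | now x,y cm [-0.05  0.12] | after turn [-0.05  0.12] z 0.1487 t 28.4 w 0.694 F [-0.5  0.8 -2.2] gf 64.9 q [-0.33 -0.01  1.82  0.    1.33 -0.08]
```

```bash
python3 -m crank '[{"x":0,"y":0.2,"z":0,"turn":0},{"x":0,"y":0,"z":2,"turn":0},{"x":0,"y":0,"z":3,"turn":0},{"x":0,"y":0,"z":1,"turn":0},{"x":0,"y":0,"z":0,"turn":0}]' >/dev/null
python3 -m crank '[{"x":0,"y":0,"z":0,"turn":0}]' >/dev/null
python3 go.py b1
python3 -m crank '[{"x":0,"y":0,"z":2,"turn":0},{"x":0,"y":0,"z":1.5,"turn":0},{"x":0,"y":0,"z":1,"turn":0},{"x":0,"y":0,"z":0.3,"turn":0},{"x":0,"y":0,"z":0,"turn":0}]' >/dev/null
python3 -m crank '[{"x":0,"y":0,"z":0.2,"turn":0},{"x":0,"y":0,"z":0.2,"turn":0},{"x":0,"y":0,"z":0,"turn":0}]' >/dev/null
python3 go.py b1
```

```text
b1 turn 0.001 | now x,y cm [ 0.04 -0.19] | after turn [ 0.04 -0.19] z 0.0902 t 29.1 w 0.69 F [ 0.1 -0.2 -1.2] gf 65.0 q [-0.33  0.06  1.85  0.    1.23 -0.08]
b1 turn 0.0 | now x,y cm [ 0.07 -0.15] | after turn [ 0.07 -0.15] z 0.0375 t 29.9 w 0.693 F [ 0.7  0.7 -2.2] gf 65.0 q [-0.33  0.13  1.87 -0.    1.14 -0.08]
```

```bash
python3 -m crank '[{"x":0,"y":0,"z":0.1,"turn":0},{"x":0,"y":0,"z":0.1,"turn":0},{"x":0,"y":0,"z":0,"turn":0}]' >/dev/null
python3 go.py b1
```

```text
b1 turn 0.0 | now x,y cm [ 0.08 -0.18] | after turn [ 0.08 -0.18] z 0.0366 t 30.1 w 0.689 F [-3.4  0.2  4.3] gf 65.1 q [-0.33  0.13  1.87 -0.    1.13 -0.08]
```

Seated. I'll release, lift, clear the view and check.

```bash
python3 -m crank '[{"x":0,"y":0,"z":0,"turn":0},{"x":0,"y":0,"z":0,"turn":0},{"x":0,"y":0,"z":0,"turn":0},{"x":0,"y":0,"z":0,"turn":0},{"x":0,"y":0,"z":0,"turn":0}]' 100 >/dev/null
python3 -m crank '[{"x":0,"y":0,"z":-2,"turn":0},{"x":0,"y":0,"z":-4,"turn":0},{"x":0,"y":0,"z":-4,"turn":0},{"x":0,"y":0,"z":-4,"turn":0},{"x":0,"y":0,"z":-2,"turn":0}]' >/dev/null
python3 -m crank '[{"x":4,"y":0,"z":0,"turn":0},{"x":4,"y":0,"z":0,"turn":0},{"x":4,"y":0,"z":0,"turn":0},{"x":4,"y":0,"z":0,"turn":0},{"x":4,"y":0,"z":0,"turn":0}]' >/dev/null
python3 -m crank '[{"x":3,"y":0,"z":0,"turn":0},{"x":0,"y":0,"z":0,"turn":0},{"x":0,"y":0,"z":0,"turn":0}]'
python3 - <<'E'
from h import *
c=manip.camera_model("top");im,d=manip.grab_frame("top");P=pts(d,c);z=P[...,2]
cv2.imwrite("pics/top5.png",cv2.resize(im[130:250,150:480,::-1],None,fx=2.4,fy=2.4))
m=(z>.07)&(z<.1);m[:,:335]=0;m[:,480:]=0;m[:150]=0;m[240:]=0
e=np.radians(-14);y=np.array([-np.sin(e),np.cos(e)]);x=np.array([y[1],-y[0]])
L=(P[...,:2]-np.array([.539,-.2015]));ly=L@y;lx=L@x
for b in(.093,.031,-.031,-.093):
    q=m&(abs(ly-b)<.029);print(b,q.sum(),np.percentile(z[q],[5,50,95]).round(4),(lx[q].mean()*1e3).round(1),(ly[q].mean()*1e3).round(1),rect(P[q]))
E
```

```text
time: 31.95
tool_pos: [0.6181, 0.1112, 0.195]
tool_rot: [0.0, 0.787, 0.616, -0.0]
contact_force: [0.2, -0.8, 0.0]
gripper_width: 0.997
grasp_force: 0.0
0.093 576 [0.0794 0.0836 0.0863] 0.7 93.3 (array([ 562.3, -111.6]), array([44.2, 63.8]), 75.5)
0.031 587 [0.078  0.0835 0.0867] 0.5 31.7 (array([ 546.8, -171.5]), array([43.8, 63.7]), 75.4)
-0.031 597 [0.0775 0.0838 0.0865] 0.4 -31.4 (array([ 531.3, -232.8]), array([45. , 63.4]), 75.5)
-0.093 610 [0.0766 0.0839 0.0866] 0.1 -92.8 (array([ 516.3, -292.9]), array([45.1, 63.8]), 77.0)
```

View pics/top5.png

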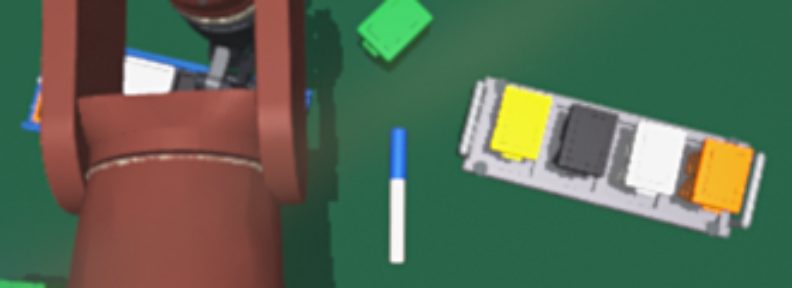

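The carrier now holds, left to right, yellow (522,122), black (587,140), white (655,158) and orange (722,175). All are upright with lids at 84 mm, and each is centred in its bay within 1 mm.

```bash
python3 -c "from plant import manip;print(manip.job_done())"
```

```text
the job is handed in; nothing more can be done
None
```

All four boxes are in the carrier in reverse order (left to right: yellow, black, white, orange), upright and fully down in their bays, and I handed the job in at about 32 s of the 102 s allowed.

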